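# Set an enamelled plate out over the filing block

## Task

Set the blue name plate up for having its front edge filed: with the fingertips, push it flat along the wooden block, without gripping or lifting it, until it lies square against the metal fence and its front edge stands out about 20 mm beyond the block's right-hand end, the one beside the hold-down arm. Then push the red-tipped hold-down arm down until its foot rests on the plate. Leave the other things on the bench where they are.

Things in the scene. Friction and masses are not known exactly. Their poses are not given: they have to be found in the camera images.
- name_plate: blue enamelled copper name plate, thin white border line, two brass eyelets, 95 mm (its x) by 120 mm (its y), 6 mm thick, about 0.15 kg, lying face up on the filing block. Origin: centre of its underside, z up. Its -y end is the front edge, which is to overhang; its +x side goes against the fence. Too wide to grip across.
- plate_front (a point): middle of the plate's front edge, at the underside (60 mm from the plate's origin along its -y)
- filing_block: wooden filing block fixed on the bench, 180 mm (x) by 280 mm (y), its flat top 35 mm above the bench. Origin: centre of its underside, z up; x points roughly away from the robot, -y toward its working end at the right (y = -140 mm).
- fence_face (a point): foot of the inner face of the aluminium fence, mid length (block frame +62, 0, 35 mm; axes as the block's). The fence is 12 mm high, 14 mm thick, along the whole far side of the block's top. A plate square against it has its origin 47.5 mm from this face, at block x = +14.5 mm.
- block_end (a point): middle of the top edge of the block's working end (block frame 0, -140, 35 mm); axes as the block's
- hold_down (a joint): steel hold-down arm, 14 mm wide, 89 mm long, hinged above the fence. 0 = level, reaching from its hinge over the block toward the block's -x, its black rubber foot (16 mm across, 60 mm from the hinge axis) resting on the plate; positive = raised (rad), at first 0.5 to 0.8. Friction hinge (0.18 N m): stays where it is put; takes 3 to 5 N pushed down near the foot.
- hold_down_hinge (a point): middle of the arm's hinge axis, which runs along the block's y (block frame +72, -100, 60 mm)
- hold_down_tip (a point): on the upper face of the arm's red tip (18 mm wide, 34 mm long, 10 mm thick), 70 mm from the hinge axis; moves with the arm
- spray: small green spray bottle with white cap, 33 mm across, 97 mm tall; a bystander
- copper_blank: small shallow copper bowl, 58 mm across, 25 mm tall; a bystander
- timer: white kitchen timer, 62 x 68 x 22 mm; a bystander

How it is judged:
On the way, in this order (a step that is already met when the one before it is completed fails the run):
1. the plate lies square against the fence and overhangs the end, the arm still raised (y of plate_front in the frame of block_end between -0.028 and -0.012 m and x of name_plate in the frame of filing_block between 0.0095 and 0.0195 m and angle between the y axis of name_plate and the y axis of filing_block, either way round below 0.06 rad and angle between name_plate's own z axis and vertical below 0.06 rad and height (world z) of name_plate between 0.031 and 0.04 m and linear speed of name_plate below 0.01 m/s and value of joint hold_down above 0.3 rad), for 0.2 s.
2. the hold-down arm is down on the plate (value of joint hold_down between -0.04 and 0.04 rad), for 0.2 s.
At the end, for the whole second after the job is handed in: The plate lies flat and at rest on the block, its front edge 12 to 28 mm beyond the block's end, within 5 mm of the fence and within 0.06 rad of square to it; the hold-down arm is within 0.04 rad of level, foot on the plate (all of step 2 and y of plate_front in the frame of block_end between -0.028 and -0.012 m and x of name_plate in the frame of filing_block between 0.0095 and 0.0195 m and angle between the y axis of name_plate and the y axis of filing_block, either way round below 0.06 rad and angle between name_plate's own z axis and vertical below 0.06 rad and height (world z) of name_plate between 0.031 and 0.04 m and linear speed of name_plate below 0.01 m/s); the robot touches nothing.
It fails at once if the plate is lifted more than 15 mm, tipped up or dropped off the block (height (world z) of name_plate above 0.05 m or height (world z) of name_plate below 0.025 m or angle between name_plate's own z axis and vertical above 0.25 rad).
It fails at once if another thing on the bench is moved more than 30 mm (distance of any of spray, copper_blank, timer from where it was at the start of the episode above 0.03 m).
It also fails if it takes over 58 s, if anything falls off the work surface, if the arm or the gripper's body presses on something with over 40 N, if the wrist force passes 120 N, or if a joint passes its speed limit or range.

## Robot

A 6-joint arm with a two-finger parallel gripper is mounted at the origin on a cart in front of the work surface, level with it; the furniture and walls round the work are solid. World frame = base frame: x ahead of the robot, y to its left, z up, the work surface at z = 0. Lengths are in m, angles in rad, forces in N, time in s.
With the tool pointing down it reaches from about 0.375 to 0.9 m from the base axis. Payload 3.1 kg.
Tool frame: the origin (TCP) lies between the finger pads; the fingertips stand 25 mm ahead of it and the grasp point (between the pads) lies 6 mm ahead of it; z points along the fingers, y is the line along which they close (so a half turn about z gives the same grasp; the last joint's range is limited). The gripper opens to 85 mm and grips with 20 to 120 N. Pads are 22 mm wide; open, the fingers measure 114 mm over their backs; the gripper's body (76 mm by 85 mm) begins 54 mm behind the grasp point. The pads swing forward as they close: fully open they stand 13 mm farther back than shut.
Start: joints at [-1.494, 0.527, 1.433, -0, 1.181, -0.178], TCP at [0.158, -0.605, 0.256] pointing down, gripper open.
Joint ranges: [-3.08, 3.08], [-0.75, 2.2], [0.22, 2.44], [-1.43, 4.57], [0, 2.65], [-2.85, 2.85]. Speed limits (rad/s): [2.79, 2.79, 3.14, 3.14, 3.14, 3.14].

## Interface

Orientations are given as a unit quaternion [x, y, z, w].
In Python, from rig import bot gives the robot as it stands.
- The arm moves only by the tool send_rows, never from a script. Its argument "motion" is a list of rows, each a list of 5 numbers: the opening, from 0 (shut) to 1 (fully open), then the shift along the tool's x, y, z in m, then the turn about the tool's z in degrees. In form: [[grip, x, y, z, roll], ...]. A call has exactly 10 rows; each row shifts and turns the commanded pose from where the row before left it, along the tool's axes as they then stand; what a row does not reach is not made up. A row lasts 1/8 s, in which the tool goes at most 62.5 mm and 10.7 degrees, less where a joint would pass 70% of its speed; a pose out of reach is approached as far as the arm can. A call with a gripper value outside its range is refused whole. The fingers move at their own pace and stop on an object; "squeeze" is the grip in N (left out, the last holds). Time passes only in rows, so rows that do not move let the fingers close, or fill a call up. It gives the time, the measured TCP pose, the force, the opening and the grip force at its end, in the units of the state.
- bot.state(): the state, without advancing time (a new reading comes with each control period).
- bot.camera(name): name is "scene" or "top"; returns a dict with "frame" (400x640x3 uint8, blue, green, red), "K" (3x3 intrinsics, pixels), "cam_to_world" (4x4, takes a point from camera to world coordinates). Camera axes: x right, y down, z forward; pixel columns grow to the right and rows downward; lengths in m; the calibration is good to about 2 mm. A picture is of the moment at which its call begins. There is no depth.
- bot.job_done(): hands the job in; it is judged then, once.
The state is a dict: "t": time; "q": joint angles; "joint_velocities": joint speeds; "tau": joint torques, N m; "tcp_pos": TCP position; "eef_rot": TCP orientation; "ft_force": force on the tool from outside, world axes, zero at the start; "ft_torque": the same for the moment, N m; "gripper_width": finger opening in m; "grip_force": force on a finger pad.
Only numpy, scipy, OpenCV 4.12 (cv2) and the standard library are available. Lean on these libraries where they do the work, as an engineer would, in place of code of your own. Each camera call takes 0.05 s, during which the arm holds its last target. There are 200 camera calls.

## Working session

There is one attempt and no reset: what is moved stays moved. The work goes in short steps, Python scripts to look and compute and a tool call to move; the robot and the scene stay as the last step left them, time stands still between calls to the robot, and variables do not carry over. Pictures are saved under pics/ and viewed, at most 10 in all, crops included, and the job is handed in when it is done.

Besides the shell and the picture viewer there is one more tool, called after "Emit:" as name([rows], argument=value, ...), one row to a line, values as JSON. send_rows: Moves the arm, as the interface text tells. Its arguments: {"type":"object","properties":{"motion":{"type":"array","items":{"type":"array","items":{"type":"number"}}},"squeeze":{"type":"number"}},"required":["motion"]}

```bash
mkdir -p pics; python3 - <<'E'
from rig import bot
import cv2,numpy as np
for n in("scene","top"):
    c=bot.camera(n);cv2.imwrite(f"pics/{n}0.png",c["frame"]);print(n,c["K"].tolist(),np.round(c["cam_to_world"],4).tolist())
s=bot.state();print(s["t"],s["tcp_pos"],s["eef_rot"],s["gripper_width"])
E
```

```text
scene [[484.4093796475039, 0.0, 317.6034664469294], [0.0, 484.4093796475039, 202.8319425810081], [0.0, 0.0, 1.0]] [[-0.7725, -0.4121, 0.4832, 0.0114], [-0.635, 0.5134, -0.5773, 0.708], [-0.0102, -0.7527, -0.6582, 0.7581], [0.0, 0.0, 0.0, 1.0]]
top [[408.97809026796966, 0.0, 313.82222993975455], [0.0, 408.97809026796966, 196.74800282856845], [0.0, 0.0, 1.0]] [[-0.0223, -0.9898, 0.1406, 0.3783], [-0.9997, 0.0238, 0.0091, 0.1228], [-0.0123, -0.1403, -0.99, 1.0049], [0.0, 0.0, 0.0, 1.0]]
0.1 [ 0.15750466 -0.60419572  0.25542189] [ 9.91896903e-01  1.27041355e-01  6.28434375e-05 -1.01208391e-03] 0.08559689771343877
```

View pics/scene0.png

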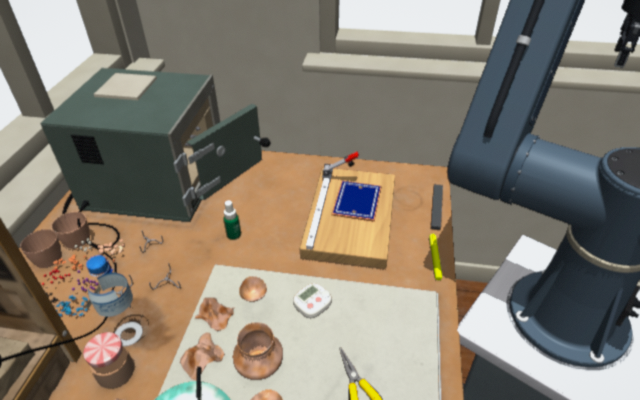

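View pics/top0.png

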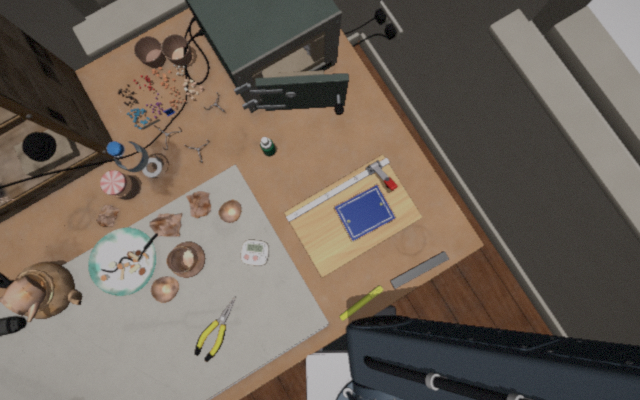

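Scene shows the block with the plate near (357,201), fence on the left, arm tip at (350,158). Top shows the plate at about (366,213), fence running (290,215) to (388,162), and the red tip at (391,184). I'll enlarge both.

```bash
python3 - <<'E'
import cv2,numpy as np
a=cv2.imread("pics/top0.png")[145:285,275:435];b=cv2.imread("pics/scene0.png")[140:280,285:405]
f=lambda i:cv2.resize(i,None,fx=5,fy=5,interpolation=cv2.INTER_CUBIC)[:600]
a=cv2.resize(a,None,fx=5,fy=5,interpolation=cv2.INTER_CUBIC);b=cv2.resize(b,None,fx=5,fy=5,interpolation=cv2.INTER_CUBIC)
def g(im,x0,y0):
    for k in range(0,im.shape[1],100):cv2.putText(im,str(x0+k//5),(k,10),0,.4,(0,0,255),1);cv2.line(im,(k,0),(k,im.shape[0]),(160,160,160),1)
    for k in range(0,im.shape[0],100):cv2.putText(im,str(y0+k//5),(0,k+12),0,.4,(0,0,255),1);cv2.line(im,(0,k),(im.shape[1],k),(160,160,160),1)
g(a,275,145);g(b,285,140)
cv2.imwrite("pics/a.png",a[:600]);cv2.imwrite("pics/b.png",b[:600])
E
```

```text
(no output)
```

View pics/a.png

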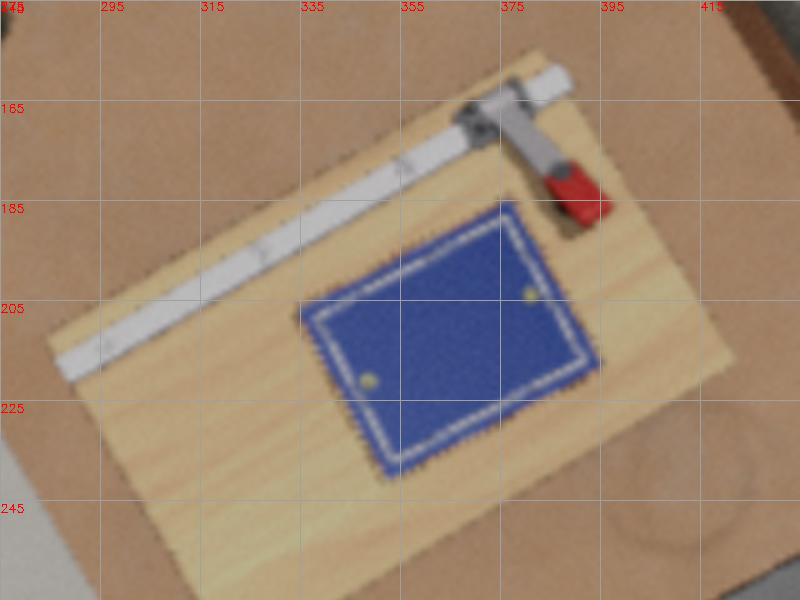

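View pics/b.png

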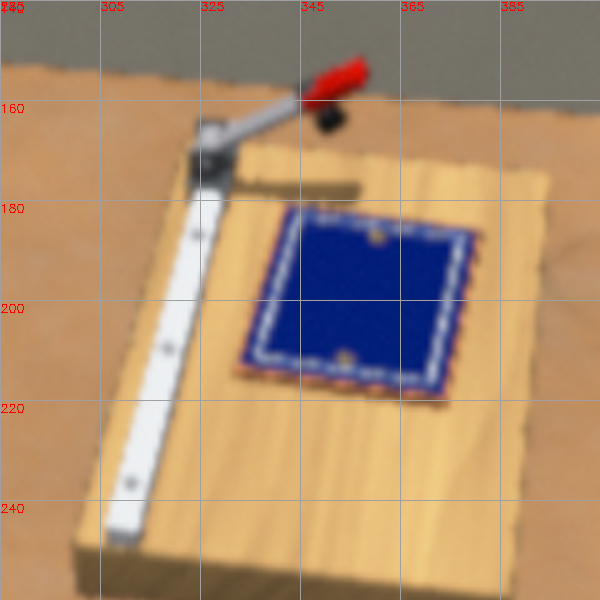

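Top crop: plate corners (377,184.6), (395.4,217.8), (352.6,241), (334.4,208); block corners (383,155.4), (422,216.6), (284.6,213). Scene crop: plate (342.4,181), (381.6,186.4), (374.4,219), (333,213.5); block (324,169.6), (395,174.6), (387,259.6), (300,249.6).

```bash
cat > h.py <<'E'
import numpy as np
from rig import bot
from scipy.optimize import least_squares
import cv2
def cam(n):
    c=bot.camera(n);T=np.array(c["cam_to_world"]);return c["frame"],np.array(c["K"]),T
def proj(K,T,p):
    q=(np.atleast_2d(p)-T[:3,3])@T[:3,:3];q=q/q[:,2:];return (q@K.T)[:,:2]
def onz(K,T,uv,z):
    d=T[:3,:3]@np.linalg.inv(K)@np.array([*uv,1.]);o=T[:3,3];return o+d*(z-o[2])/d[2]
def tri(A,B,a,b):
    P=lambda K,T:K@np.linalg.inv(T)[:3]
    x=cv2.triangulatePoints(P(*A),P(*B),np.array(a,float),np.array(b,float))[:,0];return x[:3]/x[3]
def fit(local,obs,x0):  # obs: list of ((K,T), idx, uv); pose x,y,yaw,z
    def f(v,raw=False):
        c,s=np.cos(v[2]),np.sin(v[2]);W=local@np.array([[c,s,0],[-s,c,0],[0,0,1]])+[v[0],v[1],v[3]]
        return np.concatenate([proj(*C,W[i])[0]-uv for C,i,uv in obs])
    r=least_squares(f,x0,loss="soft_l1");return r.x,r.fun if False else f(r.x)
E
cat > m1.py <<'E'
from h import *
_,*S=cam("scene");_,*T=cam("top")
rt={0:(383,155.4),1:(422,216.6),2:(284.6,213)};rs={0:(324,169.6),1:(395,174.6),2:(300,249.6),3:(387,259.6)}
bl=np.array([[.09,-.14,0],[-.09,-.14,0],[.09,.14,0],[-.09,.14,0]])
b,r=fit(bl,[(T,i,u) for i,u in rt.items()]+[(S,i,u) for i,u in rs.items()],[.45,0,-.4,.035]);print("block",b.round(4),r.round(1))
pl=np.array([[.0475,-.06,0],[-.0475,-.06,0],[-.0475,.06,0],[.0475,.06,0]])
pt=[(377,184.6),(395.4,217.8),(352.6,241),(334.4,208)];ps=[(342.4,181),(381.6,186.4),(374.4,219),(333,213.5)]
p,r=fit(pl,[(T,i,u) for i,u in enumerate(pt)]+[(S,i,u) for i,u in enumerate(ps)],[.45,0,-.4,.041]);print("plate",p.round(4),r.round(1))
for i in range(4):print(tri(T,S,pt[i],ps[i]).round(4))
for i in range(3):print("b",tri(T,S,rt[i],rs[i]).round(4))
t=tri(T,S,(391,184),(352.6,156));print("tip",t.round(4))
c,s=np.cos(b[2]),np.sin(b[2]);R=np.array([[c,-s],[s,c]])
print("plate in block",(R.T@(p[:2]-b[:2])).round(4),p[2]-b[2],"tip in block",(R.T@(t[:2]-b[:2])).round(4))
E
python3 m1.py
```

```text
block [0.4717 0.0384 0.5133 0.0293] [-0.  -1.7  1.1  0.3 -0.8 -0.9 -1.2 -1.1  0.6  1.1  0.2  0.1  1.   0.9]
plate [0.4751 0.0113 0.4694 0.039 ] [ 0.3 -1.4  1.6  0.3 -0.1  1.2 -1.2 -1.3 -0.3 -0.3  0.4 -0.5  1.   1.2
 -0.7  0.6]
[ 0.5417 -0.0193  0.0404]
[ 0.4596 -0.0602  0.0399]
[0.4084 0.0432 0.0409]
[0.4884 0.0843 0.0403]
b [ 0.615  -0.0395  0.0276]
b [ 0.4621 -0.1238  0.0349]
b [0.4807 0.2038 0.0291]
tip [ 0.531  -0.041   0.1057]
plate in block [-0.0104 -0.0254] -0.043925285927631896 tip in block [ 0.0127 -0.0983]
```

Plate measured in the block frame: (-10, -25) mm, yaw -0.044, top z about 0.040, which fits the text. Plan: push +x with two fingertips first, then -y from behind.

Emit:
send_rows([
  [0.6, 0.035, -0.045, 0, 0],
  [0.6, 0.035, -0.045, 0, 0],
  [0.6, 0.035, -0.045, 0, 0],
  [0.6, 0.035, -0.045, 0, 0],
  [0.6, 0.035, -0.045, 0, 0],
  [0.6, 0.035, -0.045, 0, 0],
  [0.6, 0.035, -0.045, 0, 0],
  [0.6, 0.035, -0.045, 0, 0],
  [0.6, 0.035, -0.045, 0, 0],
  [0.6, 0.035, -0.045, 0, 0],
])

```text
t: 1.45
tcp_pos: [0.3835, -0.0795, 0.2566]
eef_rot: [0.992, 0.127, 0.0, 0.0]
ft_force: [1.4, -0.5, 0.1]
gripper_width: 0.0511
grip_force: 0.0
```

Emit:
send_rows([
  [0.6, 0.022, -0.024, 0, 0],
  [0.6, 0.022, -0.024, 0, 0],
  [0.6, 0, 0, 0.02, -7.4],
  [0.6, 0, 0, 0.02, -7.4],
  [0.6, 0, 0, 0.03, 0],
  [0.6, 0, 0, 0.03, 0],
  [0.6, 0, 0, 0.02, 0],
  [0.6, 0, 0, 0.01, 0],
  [0.6, 0, 0, 0.01, 0],
  [0.6, 0, 0, 0, 0],
])

```text
t: 2.7
tcp_pos: [0.4133, -0.0236, 0.1161]
eef_rot: [0.967, 0.254, -0.0, -0.0]
ft_force: [-0.5, 0.0, 0.7]
gripper_width: 0.0516
grip_force: 0.0
```

```bash
python3 - <<'E'
from h import *
s=bot.state();R=__import__("scipy.spatial.transform",fromlist=['R']).Rotation.from_quat(s["eef_rot"]).as_matrix()
print(s["t"],s["tcp_pos"],R.round(3),s["gripper_width"],s["ft_force"],s["q"])
a=cam("top")[0];b=cam("scene")[0]
o=np.hstack([cv2.resize(a[145:295,275:435],None,fx=2.5,fy=2.5),cv2.resize(b[130:280,265:425],None,fx=2.5,fy=2.5)])
cv2.imwrite("pics/c.png",o)
E
```

```text
2.7 [ 0.41328741 -0.02356801  0.11608302] [[ 0.871  0.491 -0.001]
 [ 0.491 -0.871  0.   ]
 [-0.    -0.    -1.   ]] 0.05157506955051612 [-0.4680327   0.04429648  0.65063923] [-3.28429605e-01  5.26834532e-01  2.07532450e+00  3.09387491e-06
  5.39970659e-01  7.29292754e-01]
```

View pics/c.png

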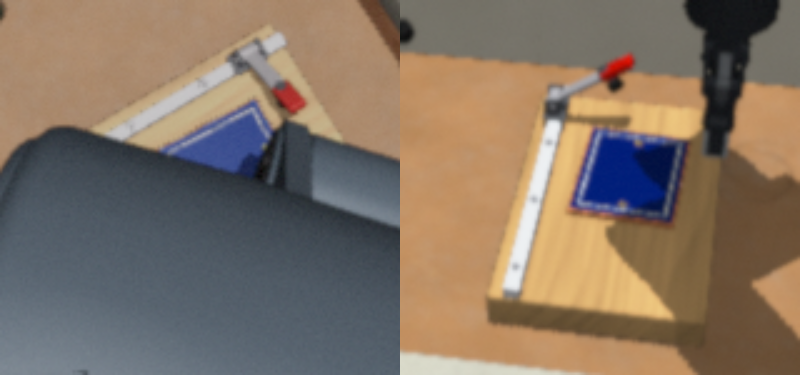

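The fingers hang over the strip between the plate and the block's near edge, and the plate is undisturbed. Next I descend and feel for the block top.

Emit:
send_rows([
  [0.6, 0, 0, 0.02, 0],
  [0.6, 0, 0, 0.015, 0],
  [0.6, 0, 0, 0.01, 0],
  [0.6, 0, 0, 0.005, 0],
  [0.6, 0, 0, 0.001, 0],
  [0.6, 0, 0, 0.001, 0],
  [0.6, 0, 0, 0.001, 0],
  [0.6, 0, 0, 0.001, 0],
  [0.6, 0, 0, 0, 0],
  [0.6, 0, 0, 0, 0],
])

```text
t: 4.05
tcp_pos: [0.4133, -0.0236, 0.0623]
eef_rot: [0.967, 0.254, 0.0, 0.0]
ft_force: [-0.5, 0.3, -0.3]
gripper_width: 0.0513
grip_force: 0.0
```

Emit:
send_rows([
  [0.6, 0, 0, 0.0005, 0],
  [0.6, 0, 0, 0.0005, 0],
  [0.6, 0, 0, 0.0005, 0],
  [0.6, 0, 0, 0.0005, 0],
  [0.6, 0, 0, 0, 0],
  [0.6, 0, 0, 0, 0],
  [0.6, 0, 0, 0, 0],
  [0.6, 0, 0, 0, 0],
  [0.6, 0, 0, 0, 0],
  [0.6, 0, 0, 0, 0],
])

```text
t: 5.3
tcp_pos: [0.4133, -0.0236, 0.0603]
eef_rot: [0.967, 0.254, 0.0, 0.0]
ft_force: [0.2, 0.3, 1.2]
gripper_width: 0.0512
grip_force: 0.0
```

Emit:
send_rows([
  [0.6, 0, 0, 0.0005, 0],
  [0.6, 0, 0, 0.0005, 0],
  [0.6, 0, 0, 0.0005, 0],
  [0.6, 0, 0, 0.0005, 0],
  [0.6, 0, 0, 0, 0],
  [0.6, 0, 0, 0, 0],
  [0.6, 0, 0, 0, 0],
  [0.6, 0, 0, 0, 0],
  [0.6, 0, 0, 0, 0],
  [0.6, 0, 0, 0, 0],
])

```text
t: 6.55
tcp_pos: [0.4133, -0.0236, 0.0583]
eef_rot: [0.967, 0.254, 0.0, 0.0]
ft_force: [0.4, 0.1, 0.9]
gripper_width: 0.0512
grip_force: 0.0
```

Emit:
send_rows([
  [0.6, 0, 0, 0.0005, 0],
  [0.6, 0, 0, 0.0005, 0],
  [0.6, 0, 0, 0.0005, 0],
  [0.6, 0, 0, 0.0005, 0],
  [0.6, 0, 0, 0, 0],
  [0.6, 0, 0, 0, 0],
  [0.6, 0, 0, 0, 0],
  [0.6, 0, 0, 0, 0],
  [0.6, 0, 0, 0, 0],
  [0.6, 0, 0, 0, 0],
])

```text
t: 7.8
tcp_pos: [0.4133, -0.0236, 0.0568]
eef_rot: [0.967, 0.254, 0.0, 0.0]
ft_force: [-0.5, 0.4, 6.4]
gripper_width: 0.0513
grip_force: 3.2
```

Contact at TCP z ≈ 0.057, so the fingertips are 22 mm ahead of it. Raise 2 mm and push toward the fence.

Emit:
send_rows([
  [0.6, 0, 0, -0.002, 0],
  [0.6, 0.004, 0, 0, 0],
  [0.6, 0.004, 0, 0, 0],
  [0.6, 0.004, 0, 0, 0],
  [0.6, 0.004, 0, 0, 0],
  [0.6, 0.004, 0, 0, 0],
  [0.6, 0.004, 0, 0, 0],
  [0.6, 0.004, 0, 0, 0],
  [0.6, 0.002, 0, 0, 0],
  [0.6, 0.001, 0, 0, 0],
])

```text
t: 9.05
tcp_pos: [0.4404, -0.0083, 0.0583]
eef_rot: [0.967, 0.254, -0.0, 0.0]
ft_force: [-1.0, -0.3, -0.4]
gripper_width: 0.0512
grip_force: 0.4
```

Emit:
send_rows([
  [0.6, 0.001, 0, 0, 0],
  [0.6, 0.001, 0, 0, 0],
  [0.6, 0.0005, 0, 0, 0],
  [0.6, 0.0005, 0, 0, 0],
  [0.6, 0.0005, 0, 0, 0],
  [0.6, 0.0005, 0, 0, 0],
  [0.6, 0, 0, 0, 0],
  [0.6, 0, 0, 0, 0],
  [0.6, 0, 0, 0, 0],
  [0.6, 0, 0, 0, 0],
])

```text
t: 10.3
tcp_pos: [0.4439, -0.0064, 0.0584]
eef_rot: [0.967, 0.254, 0.0, 0.0]
ft_force: [0.5, 0.9, 0.2]
gripper_width: 0.051
grip_force: 0.1
```

```bash
python3 - <<'E'
from h import *
b=cam("scene")[0]
cv2.imwrite("pics/d.png",cv2.resize(b[140:270,285:405],None,fx=4.5,fy=4.5,interpolation=cv2.INTER_CUBIC))
E
```

```text
(no output)
```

View pics/d.png

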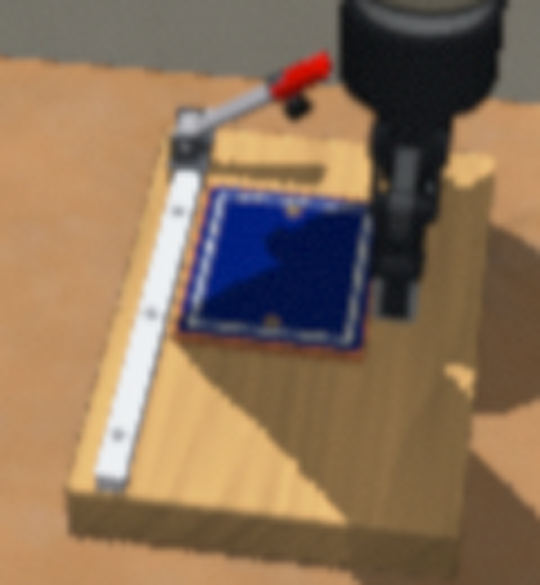

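The plate is now close to the fence with a small gap left (about 4 mm). Continue gently.

Emit:
send_rows([
  [0.6, 0.0005, 0, 0, 0],
  [0.6, 0.0005, 0, 0, 0],
  [0.6, 0.0005, 0, 0, 0],
  [0.6, 0.0005, 0, 0, 0],
  [0.6, 0.0005, 0, 0, 0],
  [0.6, 0.0005, 0, 0, 0],
  [0.6, 0, 0, 0, 0],
  [0.6, 0, 0, 0, 0],
  [0.6, 0, 0, 0, 0],
  [0.6, 0, 0, 0, 0],
])

```text
t: 11.6
tcp_pos: [0.4465, -0.0049, 0.0583]
eef_rot: [0.967, 0.254, 0.0, -0.0]
ft_force: [-0.3, -0.9, -0.1]
gripper_width: 0.0514
grip_force: 0.4
```

Emit:
send_rows([
  [0.6, 0.0005, 0, 0, 0],
  [0.6, 0.0005, 0, 0, 0],
  [0.6, 0.0005, 0, 0, 0],
  [0.6, 0.0005, 0, 0, 0],
  [0.6, 0, 0, 0, 0],
  [0.6, 0, 0, 0, 0],
  [0.6, 0, 0, 0, 0],
  [0.6, 0, 0, 0, 0],
  [0.6, 0, 0, 0, 0],
  [0.6, 0, 0, 0, 0],
])

```text
t: 12.85
tcp_pos: [0.447, -0.0043, 0.0583]
eef_rot: [0.967, 0.254, -0.001, -0.0]
ft_force: [-5.2, -6.1, 2.7]
gripper_width: 0.0513
grip_force: 3.3
```

Fence contact felt (about 8 N). Now retract, rise, go behind the plate and turn a quarter.

Emit:
send_rows([
  [0.6, -0.01, 0, 0, 0],
  [0.6, -0.01, 0, 0, 0],
  [0.6, 0, 0, -0.025, 0],
  [0.6, 0, 0, -0.025, 0],
  [0.6, 0, -0.041, 0, 0],
  [0.6, 0, -0.04, 0, 0],
  [0.6, 0.036, 0, 0, 0],
  [0.6, 0.036, 0, 0, 0],
  [0.6, 0, 0, 0, -10],
  [0.6, 0, 0, 0, -10],
])

```text
t: 14.1
tcp_pos: [0.4539, 0.0923, 0.1082]
eef_rot: [0.907, 0.421, 0.0, 0.0]
ft_force: [-0.0, -0.3, 0.5]
gripper_width: 0.0514
grip_force: 0.0
```

Emit:
send_rows([
  [0.6, 0, 0, 0, -10],
  [0.6, 0, 0, 0, -10],
  [0.6, 0, 0, 0, -10],
  [0.6, 0, 0, 0, -10],
  [0.6, 0, 0, 0, -10],
  [0.6, 0, 0, 0, -10],
  [0.6, 0, 0, 0, -10],
  [0.6, 0, 0, 0, 0],
  [0.6, 0, 0, 0, 0],
  [0.6, 0, 0, 0, 0],
])

```text
t: 15.35
tcp_pos: [0.4537, 0.0921, 0.1083]
eef_rot: [0.505, 0.863, 0.0, 0.0]
ft_force: [0.4, 0.2, 0.7]
gripper_width: 0.0515
grip_force: 0.0
```

```bash
cat > st.py <<'E'
from h import *
from scipy.spatial.transform import Rotation as Ro
s=bot.state();R=Ro.from_quat(s["eef_rot"]).as_matrix();c,n=np.cos(.5133),np.sin(.5133)
d=np.array(s["tcp_pos"])[:2]-[.4717,.0384]
print(s["t"],"block xy",(c*d[0]+n*d[1]).round(4),(-n*d[0]+c*d[1]).round(4),"z",s["tcp_pos"][2],"toolx ang",np.arctan2(R[1,0],R[0,0])-.5133,s["q"].round(2))
E
cat > pic.py <<'E'
import sys
from h import *
b=cam("scene")[0]
cv2.imwrite(sys.argv[1],cv2.resize(b[140:270,285:405],None,fx=4.5,fy=4.5,interpolation=cv2.INTER_CUBIC))
E
python3 st.py; python3 pic.py pics/e.png
```

```text
15.35 block xy 0.0107 0.0556 z 0.10830158937152365 toolx ang 1.5691264729245469 [-0.04  0.58  1.96  0.    0.6  -0.55]
```

View pics/e.png

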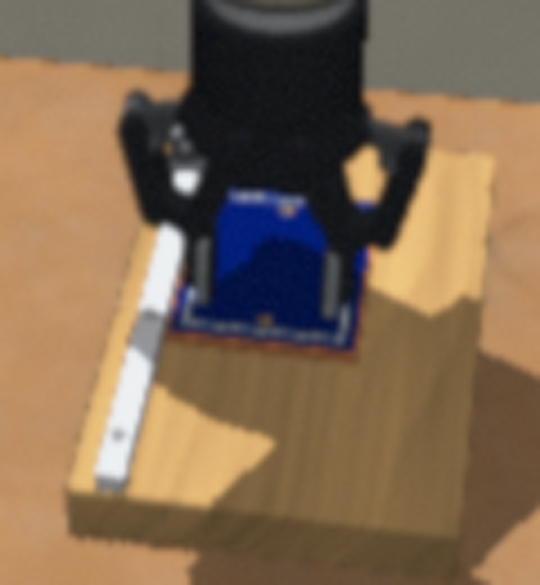

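The fingers stand above and behind the plate, with the pads inside the plate's width and clear of the fence. Descend and push.

Emit:
send_rows([
  [0.6, 0, 0, 0.02, 0],
  [0.6, 0, 0, 0.015, 0],
  [0.6, 0, 0, 0.01, 0],
  [0.6, 0, 0, 0.005, 0],
  [0.6, 0, 0, 0, 0],
  [0.6, -0.003, 0, 0, 0],
  [0.6, -0.004, 0, 0, 0],
  [0.6, -0.004, 0, 0, 0],
  [0.6, -0.004, 0, 0, 0],
  [0.6, -0.004, 0, 0, 0],
])

```text
t: 16.65
tcp_pos: [0.463, 0.0754, 0.0584]
eef_rot: [0.505, 0.863, -0.0, -0.0]
ft_force: [-1.2, 2.0, 1.6]
gripper_width: 0.0511
grip_force: 0.9
```

Emit:
send_rows([
  [0.6, -0.004, 0, 0, 0],
  [0.6, -0.004, 0, 0, 0],
  [0.6, -0.004, 0, 0, 0],
  [0.6, -0.004, 0, 0, 0],
  [0.6, -0.004, 0, 0, 0],
  [0.6, -0.004, 0, 0, 0],
  [0.6, -0.004, 0, 0, 0],
  [0.6, -0.004, 0, 0, 0],
  [0.6, -0.004, 0, 0, 0],
  [0.6, -0.004, 0, 0, 0],
])

```text
t: 17.9
tcp_pos: [0.4828, 0.0405, 0.0583]
eef_rot: [0.505, 0.863, -0.0, -0.0]
ft_force: [0.0, 0.4, 2.0]
gripper_width: 0.0511
grip_force: 0.8
```

Emit:
send_rows([
  [0.6, -0.004, 0, 0, 0],
  [0.6, -0.003, 0, 0, 0],
  [0.6, -0.003, 0, 0, 0],
  [0.6, -0.002, 0, 0, 0],
  [0.6, -0.002, 0, 0, 0],
  [0.6, -0.001, 0, 0, 0],
  [0.6, -0.001, 0, 0, 0],
  [0.6, 0, 0, 0, 0],
  [0.6, 0, 0, 0, 0],
  [0.6, 0, 0, 0, 0],
])

```text
t: 19.15
tcp_pos: [0.4906, 0.0268, 0.0583]
eef_rot: [0.504, 0.863, 0.0, 0.0]
ft_force: [-0.7, 0.3, 0.4]
gripper_width: 0.0512
grip_force: 0.3
```

```bash
python3 st.py; python3 pic.py pics/f.png
```

```text
19.15 block xy 0.0108 -0.0194 z 0.05830219603620831 toolx ang 1.570692582592243 [-0.17  0.7   1.91 -0.    0.53 -0.69]
```

View pics/f.png

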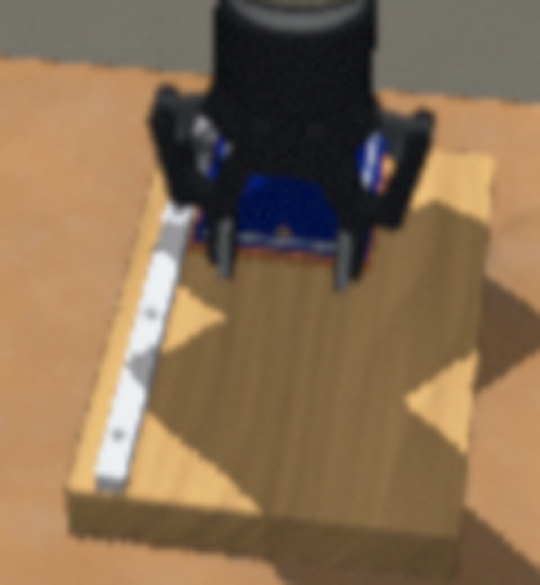

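The plate is moving squarely along the fence, back edge at about (285,250) in the crop. Push 8 mm more, then back off and measure.

Emit:
send_rows([
  [0.6, -0.002, 0, 0, 0],
  [0.6, -0.002, 0, 0, 0],
  [0.6, -0.002, 0, 0, 0],
  [0.6, -0.001, 0, 0, 0],
  [0.6, -0.001, 0, 0, 0],
  [0.6, 0, 0, 0, 0],
  [0.6, 0.01, 0, 0, 0],
  [0.6, 0.02, 0, 0, 0],
  [0.6, 0, 0, -0.04, 0],
  [0.6, 0, 0, -0.05, 0],
])

```text
t: 20.45
tcp_pos: [0.4776, 0.0475, 0.1482]
eef_rot: [0.504, 0.864, -0.001, -0.002]
ft_force: [0.4, -0.6, 0.9]
gripper_width: 0.0515
grip_force: 0.0
```

Emit:
send_rows([
  [0.6, 0.05, 0, -0.02, 0],
  [0.6, 0.05, 0, -0.02, 0],
  [0.6, 0.05, 0, -0.02, 0],
  [0.6, 0.05, 0, 0, 0],
  [0.6, 0.05, 0, 0, 0],
  [0.6, 0, 0, 0, 0],
  [0, 0, 0, 0, 0],
  [0, 0, 0, 0, 0],
  [0, 0, 0, 0, 0],
  [0, 0, 0, 0, 0],
])

```text
t: 21.7
tcp_pos: [0.3575, 0.2632, 0.2082]
eef_rot: [0.505, 0.863, -0.0, -0.0]
ft_force: [0.4, 1.3, -0.3]
gripper_width: -0.0003
grip_force: 0.0
```

```bash
python3 st.py; python3 - <<'E'
from h import *
a=cam("top")[0];b=cam("scene")[0]
cv2.imwrite("pics/top2.png",a);cv2.imwrite("pics/scene2.png",b)
o=np.hstack([cv2.resize(a[150:250,330:430],None,fx=4,fy=4,interpolation=cv2.INTER_CUBIC),cv2.resize(b[140:240,300:400],None,fx=4,fy=4,interpolation=cv2.INTER_CUBIC)])
for k in range(0,800,80):cv2.putText(o,str((330+k//4) if k<400 else 300+(k-400)//4),(k,10),0,.35,(0,0,255),1);cv2.line(o,(k,0),(k,399),(160,160,160),1)
for k in range(0,400,80):cv2.putText(o,f"{150+k//4}/{140+k//4}",(0,k+22),0,.35,(0,0,255),1);cv2.line(o,(0,k),(799,k),(160,160,160),1)
cv2.imwrite("pics/g.png",o)
E
```

```text
21.7 block xy 0.0109 0.2519 z 0.20823369035484027 toolx ang 1.5688506979333448 [ 0.38  0.36  1.92  0.    0.85 -0.13]
```

View pics/g.png

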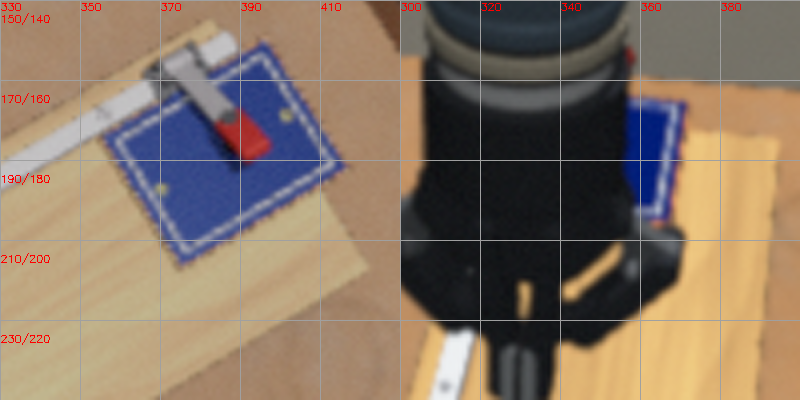

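Top view is clear: plate corners (396.3,160.5), (416.8,191.5), (375.3,217), (355,185); block corners (422.5,216.8), (383,154.5). The scene view is blocked by the gripper.

```bash
python3 - <<'E'
from h import *
_,*T=cam("top")
B=[onz(*T,u,.035)[:2] for u in [(422.3,216.7),(383,155),(284.6,213)]]  # near-front, far-front, far-back
ex=(B[1]-B[0]);L=np.linalg.norm(ex);ey=B[2]-B[1];print("block sides",L,np.linalg.norm(ey))
yaw=np.arctan2(*(-ey)[[0,1]]*np.array([-1,1])*np.array([-1,1]))
yaw=np.arctan2(-ey[0],ey[1]);yx=np.arctan2(ex[1],ex[0]);print("yaw",yaw,yx)
yb=.65*yaw+.35*yx;c,s=np.cos(yb),np.sin(yb);R=np.array([[c,-s],[s,c]])
ctr=np.mean([B[0]-R@[-.09,-.14],B[1]-R@[.09,-.14],B[2]-R@[.09,.14]],0);print("block ctr",ctr)
pl=np.array([[.0475,-.06,0],[-.0475,-.06,0],[-.0475,.06,0],[.0475,.06,0]])
def M(pts):
    W=np.array([onz(*T,u,.041)[:2] for u in pts]);m=W.mean(0)
    A=(W-m).T@pl[:,:2];y=np.arctan2(A[1,0]-A[0,1],A[0,0]+A[1,1]);return R.T@(m-ctr),y-yb,[np.linalg.norm(W[i]-W[i-1]).round(4) for i in range(4)]
print("now",M([(396.3,160.5),(416.8,191.5),(375.3,217),(355,185)]))
print("before",M([(377,184.6),(395.4,217.8),(352.6,241),(334.4,208)]))
# blue blob centroid/orient
im=cv2.imread("pics/top2.png");f=im.astype(int);m=((f[...,0]>f[...,2]+40)&(f[...,0]>80)).astype(np.uint8);m[:,:340]=0;m[:150]=0;m[230:]=0;m[:,425:]=0
m=cv2.morphologyEx(m,cv2.MORPH_CLOSE,np.ones((5,5)))
h=max(cv2.findContours(m,0,2)[0],key=cv2.contourArea);r=cv2.boxPoints(cv2.minAreaRect(h));print(r.tolist())
E
```

```text
block sides 0.17481646842387025 0.27616248122164844
yaw 0.513510703555713 0.5148259850435818
block ctr [0.46919554 0.03905682]
now (array([ 0.01492042, -0.09966705]), np.float64(0.008483584741374228), [np.float64(0.1164), np.float64(0.0887), np.float64(0.1168), np.float64(0.0898)])
before (array([-0.00906684, -0.02611422]), np.float64(-0.04234589191306909), [np.float64(0.1164), np.float64(0.0897), np.float64(0.1152), np.float64(0.0884)])
[[355.5, 183.49996948242188], [396.23529052734375, 159.05880737304688], [415.558837890625, 191.26467895507812], [374.82354736328125, 215.70584106445312]]
```

The plate is at block (14.9, -99.7) mm, yaw 0.008: overhang about 20 mm and on the fence. Next, go over the red tip with closed fingers and push down.

Emit:
send_rows([
  [0, -0.044, -0.005, 0, 0],
  [0, -0.044, 0, 0, 0],
  [0, -0.044, 0, 0, 0],
  [0, -0.044, 0, 0, 0],
  [0, -0.044, 0, 0, 0],
  [0, -0.044, 0, 0, 0],
  [0, -0.044, 0, 0, 0],
  [0, -0.044, 0, 0, 0],
  [0, 0, 0, 0, 0],
  [0, 0, 0, 0, 0],
])

```text
t: 23.1
tcp_pos: [0.5245, -0.045, 0.2079]
eef_rot: [0.505, 0.863, -0.0, -0.001]
ft_force: [-0.6, 0.2, -0.4]
gripper_width: -0.0
grip_force: 0.0
```

```bash
python3 st.py; python3 pic.py pics/h.png
```

```text
23.1 block xy 0.0051 -0.0986 z 0.207909201970101 toolx ang 1.5699289351115713 [-0.3   0.46  1.73  0.    0.95 -0.81]
```

View pics/h.png

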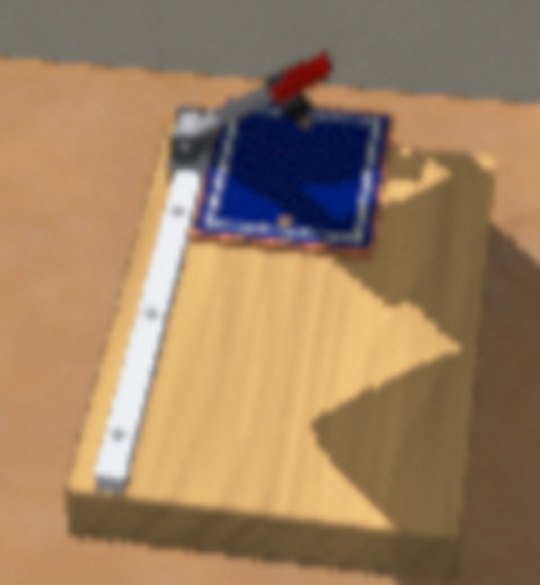

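The plate sits snug on the fence, the arm is still raised, and the gripper is above the frame. Push down.

Emit:
send_rows([
  [0, 0, 0, 0.02, 0],
  [0, 0, 0, 0.015, 0],
  [0, 0, 0, 0.01, 0],
  [0, 0, 0, 0.006, 0],
  [0, 0, 0, 0.006, 0],
  [0, 0, 0, 0.006, 0],
  [0, 0, 0, 0.006, 0],
  [0, 0, 0, 0.006, 0],
  [0, 0, 0, 0.006, 0],
  [0, 0, 0, 0.006, 0],
])

```text
t: 24.4
tcp_pos: [0.5259, -0.0454, 0.1211]
eef_rot: [0.505, 0.863, 0.0, 0.001]
ft_force: [-0.2, 0.4, 2.4]
gripper_width: 0.0002
grip_force: 1.0
```

Emit:
send_rows([
  [0, 0, 0, 0.004, 0],
  [0, 0, 0, 0.004, 0],
  [0, 0, 0, 0.004, 0],
  [0, 0, 0, 0.003, 0],
  [0, 0, 0, 0.003, 0],
  [0, 0, 0, 0.002, 0],
  [0, 0, 0, 0.001, 0],
  [0, 0, 0, 0, 0],
  [0, 0, 0, 0, 0],
  [0, 0, 0, 0, 0],
])

```text
t: 25.65
tcp_pos: [0.5256, -0.0453, 0.1003]
eef_rot: [0.505, 0.863, 0.0, 0.0]
ft_force: [1.0, 0.4, 0.1]
gripper_width: 0.0002
grip_force: 0.0
```

Emit:
send_rows([
  [0, 0, 0, 0.001, 0],
  [0, 0, 0, 0.001, 0],
  [0, 0, 0, 0.001, 0],
  [0, 0, 0, 0.001, 0],
  [0, 0, 0, 0.001, 0],
  [0, 0, 0, 0.001, 0],
  [0, 0, 0, 0.001, 0],
  [0, 0, 0, 0.001, 0],
  [0, 0, 0, 0, 0],
  [0, 0, 0, 0, 0],
])

```text
t: 26.9
tcp_pos: [0.5257, -0.0452, 0.0922]
eef_rot: [0.505, 0.863, 0.0, 0.0]
ft_force: [-0.5, -0.4, 0.2]
gripper_width: -0.0
grip_force: 0.0
```

Emit:
send_rows([
  [0, 0, 0, 0.0005, 0],
  [0, 0, 0, 0.0005, 0],
  [0, 0, 0, 0.0005, 0],
  [0, 0, 0, 0.0005, 0],
  [0, 0, 0, 0, 0],
  [0, 0, 0, 0, 0],
  [0, 0, 0, 0, 0],
  [0, 0, 0, 0, 0],
  [0, 0, 0, 0, 0],
  [0, 0, 0, 0, 0],
])

```text
t: 28.15
tcp_pos: [0.5255, -0.0454, 0.0903]
eef_rot: [0.505, 0.863, 0.0, 0.0]
ft_force: [0.5, 0.9, 1.3]
gripper_width: 0.0001
grip_force: 0.6
```

Emit:
send_rows([
  [0, 0, 0, 0.0005, 0],
  [0, 0, 0, 0.0005, 0],
  [0, 0, 0, 0.0005, 0],
  [0, 0, 0, 0, 0],
  [0, 0, 0, 0, 0],
  [0, 0, 0, 0, 0],
  [0, 0, 0, 0, 0],
  [0, 0, 0, 0, 0],
  [0, 0, 0, 0, 0],
  [0, 0, 0, 0, 0],
])

```text
t: 29.4
tcp_pos: [0.5255, -0.0454, 0.09]
eef_rot: [0.504, 0.863, 0.0, 0.0]
ft_force: [-1.7, 0.8, 11.5]
gripper_width: -0.0002
grip_force: 5.3
```

Foot is on the plate: 11.5 N at TCP z 0.090, as predicted. Retract straight up and check.

Emit:
send_rows([
  [0, 0, 0, -0.003, 0],
  [0, 0, 0, -0.01, 0],
  [0, 0, 0, -0.03, 0],
  [0, 0, 0, -0.04, 0],
  [0, 0, 0, -0.04, 0],
  [0, 0.05, 0, 0, 0],
  [0, 0.05, 0, 0, 0],
  [0, 0.05, 0, 0, 0],
  [0, 0.05, 0, 0, 0],
  [0, 0, 0, 0, 0],
])

```text
t: 30.65
tcp_pos: [0.4242, 0.1311, 0.2119]
eef_rot: [0.502, 0.865, -0.001, -0.001]
ft_force: [0.4, -0.3, 1.1]
gripper_width: -0.0002
grip_force: 0.0
```

Emit:
send_rows([
  [0, 0.05, 0, -0.02, 0],
  [0, 0.05, 0, -0.02, 0],
  [0, 0.05, 0, -0.02, 0],
  [0, 0, 0, 0, 0],
  [0, 0, 0, 0, 0],
  [0, 0, 0, 0, 0],
  [0, 0, 0, 0, 0],
  [0, 0, 0, 0, 0],
  [0, 0, 0, 0, 0],
  [0, 0, 0, 0, 0],
])

```text
t: 31.9
tcp_pos: [0.3537, 0.2595, 0.2718]
eef_rot: [0.505, 0.863, -0.0, -0.0]
ft_force: [-0.6, -0.5, -0.4]
gripper_width: -0.0002
grip_force: 0.0
```

```bash
python3 - <<'E'
from h import *
a,*T=cam("top");b,*S=cam("scene")
def cen(im,x0,x1,y0,y1,red):
    f=im.astype(int);m=(f[...,2]>f[...,0]+60)&(f[...,2]>f[...,1]+70) if red else (f[...,0]>f[...,2]+40)&(f[...,0]>80)
    m=m.astype(np.uint8);k=np.zeros_like(m);k[y0:y1,x0:x1]=1;m*=k
    if red: y,x=np.nonzero(m);return x.mean(),y.mean(),len(x)
    m=cv2.morphologyEx(m,cv2.MORPH_CLOSE,np.ones((15,15)));h=max(cv2.findContours(m,0,2)[0],key=cv2.contourArea);return cv2.boxPoints(cv2.minAreaRect(h)).round(1).tolist()
t=cen(a,340,430,145,235,1);s=cen(b,310,400,140,210,1);print(t,s)
if t[2] and s[2]:print("tip centre",tri(T,S,t[:2],s[:2]).round(4))
c,n=np.cos(.5133),np.sin(.5133);o=np.array([.4700,.0388])
for r in(70,72,74):
    x,y=.072-r/1000,-.1;w=[o[0]+c*x-n*y,o[1]+n*x+c*y,.062];print(r,"expected level px",proj(*T,w).round(1),proj(*S,w).round(1))
print(cen(a,340,425,150,230,0));print(bot.state()["t"],bot.state()["ft_force"].round(1))
E
```

```text
(np.float64(390.7261904761905), np.float64(192.54761904761904), 84) (np.float64(356.56756756756755), np.float64(171.54054054054055), 37)
tip centre [ 0.5197 -0.0462  0.0629]
70 expected level px [[390.5 191.2]] [[357.2 171.5]]
72 expected level px [[391. 192.]] [[358.1 171.6]]
74 expected level px [[391.4 192.7]] [[358.9 171.7]]
[[355.5, 183.5], [396.20001220703125, 159.10000610351562], [415.6000061035156, 191.3000030517578], [374.79998779296875, 215.6999969482422]]
32.0 [-0.2  0.4 -0.2]
```

The tip centre is at z 0.063 (level), the plate has not moved, and the gripper is clear, so I hand the job in.

```bash
python3 -c "
from rig import bot
print(bot.job_done())"
```

```text
the job is handed in; nothing more can be done
None
```

The job is handed in, with no verdict returned: my last camera measurements put the plate square against the fence with about 20 mm overhang, the hold-down arm level on it, and the gripper clear.

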